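# Raise the splash shield and start the tube station

## Task

Gently push the clear splash shield over the blue tube rack up by its yellow front bar, from below and without gripping it or pushing on its counterweight, until it passes its balance point and stays leaning back against its rear stop by itself. Then press the green button of that same station fully down and let go. Leave the orange rack's station, the racks and everything else on the bench as they are.

Things in the scene. Friction and masses are not known exactly. Their poses are not given: they have to be found in the camera images.
- station_blue: Fixed tube station with the BLUE rack; may be the left or right one, yaw varies. White deck 300 x 170 mm, 25 mm high, with a strip of its rack's colour at the front edge. Origin on the bench, deck spans x -160 to +140 mm, y +-85 mm about it; +x from the front edge (green button, yellow bar) to the rear hinge posts, +y left, +z up.
- shield_blue (a joint): Hinge of the clear splash shield over the blue rack, rad: 0 = down on its stop, sloping 0.6 rad up from the hinge to the front bar; grows as the front swings up and back; 1.25 = leaning on the rear stop. A counterweight puts balance at about 0.64: below it the shield swings back down, beyond it on to the rear stop, and stays. Lightly damped; about 1 N on the bar lifts it.
- bar_mid_blue (a point): Middle of the yellow round bar on that shield's front edge: 12 mm diameter, 150 mm long, along the station's y, 190 mm from the hinge axis; moves with the shield. A 4 mm clear panel, 122 mm wide, runs straight from it to the hinge. Shield down: bar 217 mm above the bench, 157 mm before the hinge; open below and in front.
- hinge_blue (a point): Point on that shield's hinge axis (parallel to the station's y), midway between two grey posts 130 mm high and 77 mm to either side; 75 mm along +x of the station's origin, 110 mm above the bench.
- button_blue_top (a point): Centre of the top of the green push button (24 mm diameter, facing up) at the front left corner of the blue rack's station, 135 mm before and 45 mm left of the station's origin.
- button_blue (a joint): Travel of that button, m: 0 = out, 0.006 = fully down; spring-loaded, 4 N at full travel, comes back when let go.
- weight_mid_blue (a point): Counterweight of the blue rack's shield: dark steel cylinder, 30 mm diameter, 50 mm long, parallel to the hinge, 61 mm behind it (this point is its centre). Not to be pushed.
- rack_blue: Blue tube rack with white-capped tubes, 110 x 85 x 40 mm, 56 mm high with caps; stands loose on the deck under its shield. Origin at the centre of its underside, 110 mm side along its x.
- station_orange: The second station, same build and frame as station_blue, holding the ORANGE tube rack. Not to be operated.
- shield_orange (a joint): Hinge of the orange rack's shield, as shield_blue. Must stay down.
- button_orange (a joint): Travel of the orange rack's station button, m. Must not be pressed.
- weight_mid_orange (a point): Centre of the counterweight of the orange rack's shield.
- rack_orange: Orange tube rack, same build as the blue one.
- vial: Small amber vial, 21 mm diameter, 36 mm high, standing loose on the blue rack's station deck beside or in front of the rack; origin at the centre of its underside.
- tips_a: Pipette tip box with blue insert, 85 x 120 x 78 mm, on the bench to the right of the stations; origin under its centre.
- tips_b: Pipette tip box with grey insert, same size, to the left of the stations.
- pipette_stand: White and blue pipette carousel with three pipettes, 135 mm wide, 275 mm high, at the robot's right; origin under its centre.
- spray_bottle: White spray bottle, 74 mm diameter, 206 mm high, to the left of the stations; origin under its centre.
- reagent: Amber bottle with blue cap, 60 mm diameter, 110 mm high, to the right of the stations; origin under its centre.

How it is judged:
On the way, in this order (a step that is already met when the one before it is completed fails the run):
1. the blue rack's shield is being pushed up by its bar with the fingers (value of joint shield_blue between 0.12 and 0.8 rad and contact force between the fingers and shield_blue_c5 above 0.1 N), for 0.02 s.
2. the blue rack's shield stays raised by itself, robot off it (value of joint shield_blue above 1 rad and contact force between each of the fingers, the arm and shield_blue below 0.05 N), for 0.2 s.
3. the green button of the blue rack's station is pressed down (value of joint shield_blue above 1 rad and value of joint button_blue above 0.0045 m), for 0.02 s.
At the end, for the whole second after the job is handed in: The blue rack's shield stands raised beyond 1.0 rad by itself, at rest and untouched; its button was pressed (at least 4.5 of 6 mm) after that and is out again; the orange rack's shield is down; racks within 20 mm and other loose things within 30 mm of where they were (all of step 2 and velocity of joint shield_blue below 0.1 rad/s and value of joint each of button_blue, button_orange below 0.002 m and value of joint shield_orange below 0.1 rad and distance of each of vial, tips_a, tips_b, pipette_stand, spray_bottle, reagent from where it was at the start of the episode below 0.03 m and distance of each of rack_blue, rack_orange from where it was at the start of the episode below 0.02 m).
It fails at once if the yellow bar is gripped or pushed hard (contact force between the fingers and shield_blue_c5 above 20 N).
It fails at once if a counterweight is pushed (contact force between any of the fingers, the arm and shield_blue_c6 above 1 N or contact force between any of the fingers, the arm and shield_orange_c6 above 1 N).
It fails at once if the orange rack's station is operated (value of joint shield_orange above 0.2 rad or value of joint button_orange above 0.0035 m).
It fails at once if a rack is shifted or lifted (distance of any of rack_blue, rack_orange from where it was at the start of the episode above 0.02 m).
It fails at once if a bystander is shifted, lifted or toppled (distance of any of vial, tips_a, tips_b, pipette_stand, spray_bottle, reagent from where it was at the start of the episode above 0.03 m or angle between any of vial, tips_a, tips_b, pipette_stand, spray_bottle, reagent's own z axis and vertical above 0.5 rad).
It also fails if it takes over 40 s, if anything falls off the work surface, if the arm or the gripper's body presses on something with over 40 N, if the wrist force passes 120 N, or if a joint passes its speed limit or range.

## Robot

A 7-joint arm with a two-finger parallel gripper is mounted at the origin on the work surface. World frame = base frame: x ahead of the robot, y to its left, z up, the work surface at z = 0. Lengths are in m, angles in rad, forces in N, time in s.
With the tool pointing down it reaches from about 0.425 to 1.025 m from the base axis. Payload 9.4 kg.
Tool frame: the origin (TCP) lies between the finger pads; the fingertips stand 14 mm ahead of it and the grasp point (between the pads) lies 5 mm behind it; z points along the fingers, y is the direction in which the jaws open and shut (so a half turn about z gives the same grasp; the last joint's range is limited). The gripper opens to 85 mm and grips with 20 to 120 N. Pads are 22 mm wide; open, the fingers measure 114 mm over their backs; the gripper's body (76 mm by 85 mm) begins 54 mm behind the grasp point. The pads swing forward as they close: fully open they stand 13 mm farther back than shut.
Start: joints at [1.26, 0.599, -0.003, 1.599, 0.002, 0.943, -0.08], TCP at [0.168, -0.705, 0.245] pointing down, gripper open.
Joint ranges: [-2.57, 2.57], [-0.35, 1.97], [-1.29, 1.29], [0.11, 2.56], [-1.05, 4.19], [0.11, 1.86], [-2.63, 2.63]. Speed limits (rad/s): [2.22, 2.22, 3.01, 3.01, 3.14, 3.14, 3.14].

## Interface

Orientations are given as a unit quaternion [w, x, y, z].
In Python, from rig import r, eyes, job gives the robot as it stands.
- The arm moves only by the tool move_arm, never from a script. Its argument "plan" is a list of rows, each a list of 2 entries, a list of its own where there are three numbers: the shift along the tool's x, y, z in m, then the turn, a rotation vector about the tool's x, y, z in rad. In form: [[[x, y, z], [ax, ay, az]], ...]. A call has 1 to 5 rows; each row shifts and turns the commanded pose from where the row before left it, along the tool's axes as they then stand; what a row does not reach is not made up. A row lasts 1/12 s, in which the tool goes at most 41.7 mm and 7.16 degrees, less where a joint would pass 70% of its speed; a pose out of reach is approached as far as the arm can. A call is refused whole if a number of a shift passes 0.0417 or a number of a turn 0.125, either way. A call with a gripper value outside its range is refused whole. "jaw" is the opening, from 0 (shut) to 1 (fully open), set as the call begins (left out, the last holds). The fingers move at their own pace and stop on an object; the grip force is fixed at half the most. Time passes only in rows, so rows that do not move let the fingers close. It gives the time, the measured TCP pose, the force and the opening at its end, in the units of the state.
- r.state(): the state, without advancing time (a new reading comes with each control period).
- eyes.snapshot(name): name is "side" or "top" or "wrist"; returns the picture (420x560x3 uint8, red, green, blue); there is no depth.
- eyes.camera_model(name): a dict with "fx", "fy", "cx", "cy" (pixels), "R" (3x3) and "t" (3): a world point X has camera coordinates R X + t; the wrist camera has in their place "hand_eye" (4x4, takes a point from camera to tool coordinates, whose origin is the TCP and whose axes are the flange's). Camera axes: x right, y down, z forward; pixel columns grow to the right and rows downward; lengths in m; the calibration is good to about 2 mm. A picture is of the moment at which its call begins: read the wrist's pose just before it. camera_model takes no time and is no camera call.
- job.finish_job(): hands the job in, once; it reports no verdict.
Trained networks look in the newest picture that a camera, given by its name, has taken for a name from the list of things; names that differ only in an ending like _2 or _b are one class to them, and where a whole thing is asked for, a point or a joint stands for the part that bears it (a point fixed in the world has none). Each returns a list of dicts, best first, with "confidence" (0 to 1); they miss things now and then, are a little off and sometimes report something else, mostly with a low value. They report only what shows in the picture. A call takes as long as a camera call.
- eyes.silhouettes(camera, query): "region" (420x560 bool, what is visible of it) and "extent" ([left, top, right, bottom] in pixels, round what is visible of it).
- eyes.mark_of(camera, query): "pixel" ([column, row] in pixels: a listed point, or the origin of a listed thing).
The state is a dict: "time": time; "joint_positions": joint angles; "joint_velocities": joint speeds; "tau": joint torques, N m; "eef_pos": TCP position; "orientation": TCP orientation; "force": force on the tool from outside, world axes, zero at the start; "torque": the same for the moment, N m; "gripper_width": opening from 0.0 (shut) to 1.0 (fully open).
Only numpy, scipy, OpenCV 4.12 (cv2) and the standard library are available. Lean on these libraries where they do the work, as an engineer would, in place of code of your own. Each camera call takes 0.05 s, during which the arm holds its last target.

## Working session

There is one attempt and no reset: what is moved stays moved. The work goes in short steps, Python scripts to look and compute and a tool call to move; the robot and the scene stay as the last step left them, time stands still between calls to the robot, and variables do not carry over. Pictures are saved under pics/ and viewed, and the job is handed in when it is done.

Besides the shell and the picture viewer there is one more tool, called after "Call:" as name(argument=value, ...), one argument or row to a line, values as JSON. move_arm: Moves the arm, as the interface text tells. Its arguments: {"type":"object","properties":{"plan":{"type":"array"},"jaw":{"type":"number"}},"required":["plan"]}

```bash
ls; mkdir -p pics
python3 - <<'E'
from rig import r, eyes, job
import cv2,json
s=r.state()
for k,v in s.items(): print(k,v)
for n in ("side","top","wrist"):
    im=eyes.snapshot(n); cv2.imwrite(f"pics/{n}0.png",im[:,:,::-1])
    print(n,{k:(v.tolist() if hasattr(v,'tolist') else v) for k,v in eyes.camera_model(n).items()})
E
```

```text
pics
time 0.0
joint_positions [ 1.26032071  0.60012989 -0.00254767  1.60016573  0.00181141  0.9429017
 -0.07981169]
joint_velocities [-5.38754925e-04  1.18674584e-03  3.86370642e-04  6.49422911e-05
  5.50629297e-04 -2.36859502e-04 -1.02205982e-03]
tau [ 4.13942416e-04 -7.76454592e+01  1.56489473e+00 -2.58010894e+01
  1.22360332e-02  8.97632592e-03  3.50890934e-05]
eef_pos [ 0.16782249 -0.70482426  0.24440064]
orientation [-7.83259604e-04  9.93172738e-01  1.16650206e-01 -1.69062716e-04]
force [ 0.37356477 -0.29409972  0.69173723]
torque [ 0.00806671 -0.03541517  0.03000356]
gripper_width 0.9988260341171679
side {'fx': 392.9405340639589, 'fy': 392.9405340639589, 'cx': 278.7002413178009, 'cy': 215.09673873720897, 'R': [[-0.7218153020468036, -0.6920854173992048, -0.0006668991305370945], [-0.5541958480883226, 0.57857906400445, -0.5984256250006337], [0.41454750233567506, -0.4315831805331422, -0.8011780866874421]], 't': [0.37467504295726733, 0.43160971098389533, 1.0084058373530698]}
top {'fx': 512.3930983457808, 'fy': 512.3930983457808, 'cx': 277.56886153305544, 'cy': 209.30215180403815, 'R': [[0.018036536430930013, -0.9998210190289006, 0.00571080218415018], [-0.9945762624287628, -0.018526508074889418, -0.10234660088045812], [0.10243408400922259, -0.0038338500964198736, -0.9947324062413113]], 't': [-0.09282264244817809, 0.5930331984365632, 1.8305802624427558]}
wrist {'fx': 331.9773195423035, 'fy': 331.9773195423035, 'cx': 282.99128346837466, 'cy': 207.55220342348795, 'hand_eye': [[-0.00044799885968117175, -0.9616650958600873, -0.27422626187407334, 0.06963154951532212], [0.999999408797854, -0.00015911900478028044, -0.0010756788931236036, 0.0006227987267435342], [0.0009908082359962676, -0.27422658165383684, 0.9616645986067531, -0.12836886615035376], [0.0, 0.0, 0.0, 1.0]]}
```

View pics/side0.png

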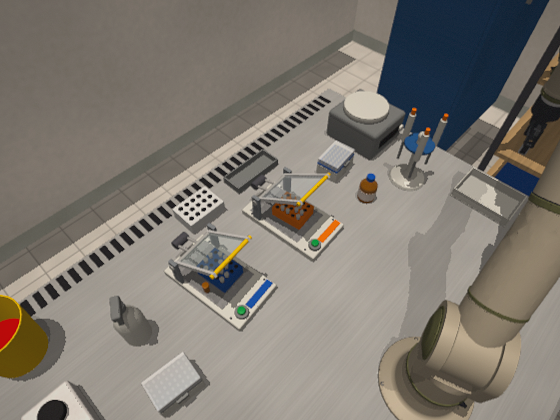

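View pics/top0.png

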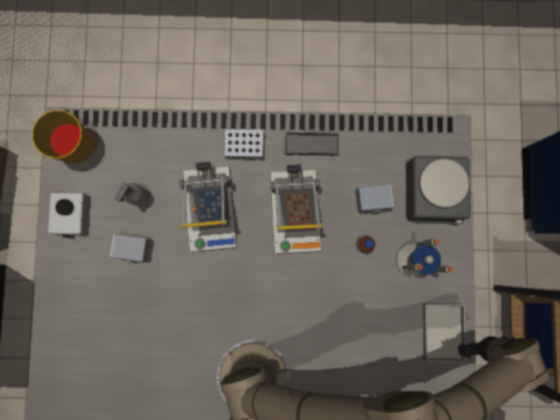

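Run:
```python
from rig import r, eyes, job
for n in ("side","top"):
    for q in ("bar_mid_blue","hinge_blue","button_blue_top","weight_mid_blue","station_blue","station_orange","weight_mid_orange","rack_blue","vial"):
        print(n,q,[(d['pixel'] if isinstance(d['pixel'],list) else d['pixel'].tolist(),round(d['confidence'],2)) for d in eyes.mark_of(n,q)][:3])
print(r.state()['time'])
```

```text
side bar_mid_blue [([230.8, 254.1], 0.7), ([259.1, 182.2], 0.3)]
side hinge_blue [([192.8, 246.5], 0.68)]
side button_blue_top [([242.4, 306.1], 0.6)]
side weight_mid_blue [([176.8, 242.1], 0.87)]
side station_blue [([218.5, 279.6], 0.58)]
side station_orange []
side weight_mid_orange [([257.4, 181.1], 0.63), ([289.7, 219.4], 0.2)]
side rack_blue [([221.1, 270.9], 0.9), ([207.8, 290.5], 0.27)]
side vial [([206.6, 292.6], 0.6)]
top bar_mid_blue [([202.2, 221.5], 0.82)]
top hinge_blue [([203.1, 179.1], 0.94)]
top button_blue_top [([196.8, 245.4], 0.42)]
top weight_mid_blue [([199.9, 165.8], 0.95)]
top station_blue [([370.3, 201.9], 0.69), ([208.9, 207.4], 0.68), ([361.2, 244.6], 0.54)]
top station_orange [([290.8, 208.7], 0.9), ([365.5, 241.9], 0.28)]
top weight_mid_orange [([294.6, 167.1], 0.8)]
top rack_blue [([408.8, 258.2], 0.41)]
top vial []
1.05
```

```bash
cat > h.py <<'E'
import numpy as np
from rig import eyes
CM={n:{k:np.array(v) for k,v in eyes.camera_model(n).items()} for n in("side","top")}
def proj(n,X):
    c=CM[n]; p=np.atleast_2d(X)@c['R'].T+c['t']
    return np.c_[c['fx']*p[:,0]/p[:,2]+c['cx'],c['fy']*p[:,1]/p[:,2]+c['cy']]
def bar(th,y=0): 
    a=0.6+th; a0=np.arctan2(.107,.157)
    a=a0+th
    return [0.075-.19*np.cos(a),y,.110+.19*np.sin(a)]
def W(P,X): # station pose
    x,y,w=P; X=np.atleast_2d(X); c,s=np.cos(w),np.sin(w)
    return np.c_[x+c*X[:,0]-s*X[:,1],y+s*X[:,0]+c*X[:,1],X[:,2]]
E
python3 - <<'E'
import cv2,numpy as np
from h import *
from scipy.optimize import least_squares
im={n:cv2.imread(f"pics/{n}0.png") for n in("side","top")}
reg={('side','blue'):(150,215,290,340),('top','blue'):(170,150,240,260),('side','orange'):(235,160,350,262),('top','orange'):(262,155,325,258)}
meas={}
for k,(a,b,c,d) in reg.items():
    s=im[k[0]][b:d,a:c]; h=cv2.cvtColor(s,cv2.COLOR_BGR2HSV)
    g=cv2.inRange(h,(50,90,40),(85,255,255)); y=cv2.inRange(h,(20,130,120),(32,255,255))
    n,l,st,ce=cv2.connectedComponentsWithStats(g); i=1+np.argmax(st[1:,4]); G=ce[i]+[a,b]
    n,l,st,ce=cv2.connectedComponentsWithStats(y); i=1+np.argmax(st[1:,4])
    pts=np.argwhere(l==i)[:,::-1].astype(float); m=pts.mean(0); u=np.linalg.svd(pts-m,full_matrices=False)[2][0]; t=(pts-m)@u
    e=[m+u*t.min(),m+u*t.max()]; e=[e[0]+[a,b],e[1]+[a,b]]; e.sort(key=lambda p:p[0])
    print(k,'btn',G,'bar',e,len(pts),y.astype(bool).sum()); meas[k]=(G,e)
    cv2.imwrite(f"pics/{k[0]}_{k[1]}_z.png",cv2.resize(s,None,fx=5,fy=5,interpolation=cv2.INTER_CUBIC))
pred=lambda P,n:np.vstack([proj(n,W(P,[[-.135,.045,.033],bar(0,.075),bar(0,-.075)]))])
for col in('blue','orange'):
    f=lambda P:np.r_[tuple((pred(P,n)-np.vstack([meas[n,col][0],*meas[n,col][1]])).ravel() for n in('side','top'))]
    r=least_squares(f,[.85,.15 if col=='blue' else -.15,0],loss='soft_l1'); print(col,r.x,f(r.x).round(1))
    for p in('btn',): print(W(r.x,[[-.135,.045,.033],bar(0,0),[.075,0,.11]]).round(3).tolist())
E
```

```text
('side', 'blue') btn [240.96610169 310.11864407] bar [array([214.64243009, 272.68555378]), array([247.13313712, 239.12890798])] 217 242
('top', 'blue') btn [198.91666667 243.08333333] bar [array([184.92338037, 225.19664774]), array([221.07143872, 221.74903066])] 118 122
('side', 'orange') btn [314.64285714 242.57142857] bar [array([301.19339161, 200.22972594]), array([326.59299182, 175.58059993])] 137 244
('top', 'orange') btn [285.  245.5] bar [array([280.9648873 , 227.35520742]), array([317.02133168, 225.39172454])] 129 132
blue [0.60780777 0.16667045 0.09643345] [ 1.2  1.1 -2.9  4.2  5.1 -2.9  0.2 -0.6 -4.4 -0.4  5.5 -0.5]
[[0.469, 0.198, 0.033], [0.526, 0.159, 0.217], [0.682, 0.174, 0.11]]
orange [ 0.60399041 -0.14687187  0.07121804] [ 1.1  1.1 -2.4  4.1  3.7 -2.2  0.2 -0.6 -4.7 -0.2  5.2 -0.6]
[[0.466, -0.112, 0.033], [0.522, -0.153, 0.217], [0.679, -0.142, 0.11]]
```

View pics/side_blue_z.png

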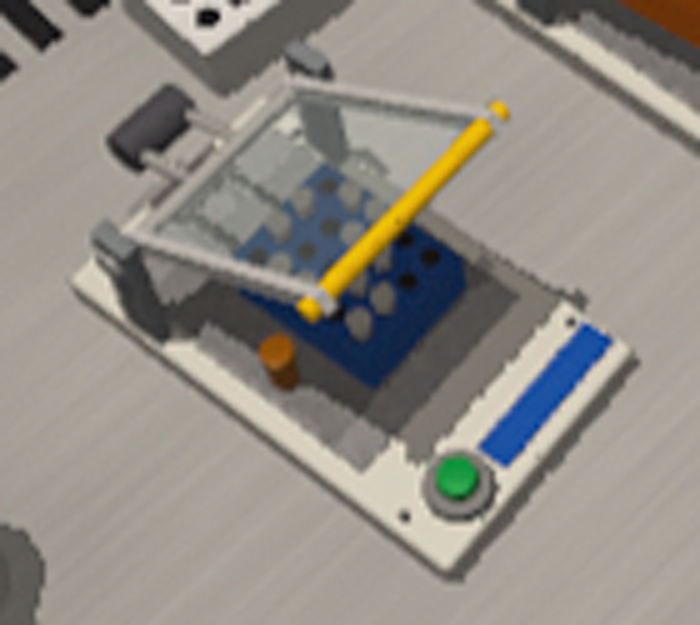

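View pics/top_blue_z.png

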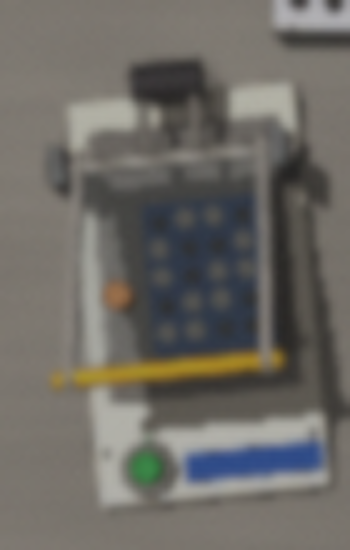

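Run:
```python
from h import *
from scipy.optimize import least_squares
obs={'side':{'b':(241.3,310.3),'L':(210,278),'R':(251.4,236.6),'fl':(240.4,330.6),'fr':(277,285.2)},
'top':{'b':(198.9,243.3),'L':(180.4,226.2),'R':(227,221.6),'fl':(190.6,251),'fr':(235.6,247),'rl':(183.6,171),'rr':(229.6,166.6)}}
def pt(P,k):
    return {'b':[-.135,.045,P[3]],'L':bar(0,.075),'R':bar(0,-.075),'fl':[-.16,.085,.025],'fr':[-.16,-.085,.025],'rl':[.14,.085,.025],'rr':[.14,-.085,.025]}[k]
def f(P,d=0):
    o=[]
    for n in obs:
        for k,v in obs[n].items():
            X=pt(P,k)
            if n=='side' and k=='fl': X=[-.16,.085,0]
            e=proj(n,W(P[:3],X))[0]-v; o+=list(e)
            if d: print(n,k,e.round(1))
    return np.array(o)
s=least_squares(f,[.6,.16,.09,.035],loss='soft_l1'); f(s.x,1); print(s.x)
print(W(s.x[:3],[[-.135,.045,s.x[3]],bar(0),[.075,0,.11]]+[bar(t) for t in(.3,.64,.9)]).round(3).tolist())
```

```text
side b [0.8 0. ]
side L [ 1.9 -0.4]
side R [0.8 0.1]
side fl [0.1 2. ]
side fr [ 1.4 -0.6]
top b [-0.5 -0.5]
top L [-0.2 -0.9]
top R [-0.8 -0.1]
top fl [-2.  -0.2]
top fr [-0.1 -0.1]
top rl [-0.4 -1.9]
top rr [-0.1 -1.2]
[0.60635977 0.16816994 0.10094926 0.04282919]
[[0.468, 0.199, 0.043], [0.525, 0.16, 0.217], [0.681, 0.176, 0.11], [0.563, 0.164, 0.259], [0.619, 0.169, 0.29], [0.667, 0.174, 0.299]]
```

Call:
move_arm(
  plan=[
    [[-0.01, 0.03, -0.025], [0, 0, 0]],
    [[-0.01, 0.035, -0.02], [0, 0, 0]],
    [[-0.01, 0.04, -0.015], [0, 0, 0]],
    [[-0.01, 0.04, -0.01], [0, 0, 0]],
    [[0, 0.04, 0], [0, 0, 0]],
  ],
  jaw=0,
)

```text
time: 1.47
eef_pos: [0.1689, -0.8945, 0.3189]
orientation: [0.003, 0.993, 0.115, -0.001]
force: [0.2, -2.6, 1.3]
gripper_width: 0.3
```

```bash
cat >> h.py <<'E'
from scipy.spatial.transform import Rotation as Ro
def rot(q): return Ro.from_quat([q[1],q[2],q[3],q[0]])
def plan(pts,Rt=None,p0=None,R0=None):
    "rows in tool frame through world waypoints (pos[,Rotation])"
    from rig import r
    s=r.state(); p=np.array(s['eef_pos'] if p0 is None else p0); R=rot(s['orientation']) if R0 is None else R0
    for i,w in enumerate(pts):
        w,T=(w if isinstance(w,tuple) else (w,R))
        w=np.array(w,float); n=int(max(1,np.ceil(np.linalg.norm(w-p)/.041),np.ceil((R.inv()*T).magnitude()/.122)))
        dr=(R.inv()*T).as_rotvec()/n; st=(w-p)/n
        print('wp',w.round(3))
        for k in range(n):
            print([[round(float(v),4) for v in R.inv().apply(st)],[round(float(v),3) for v in dr]])
            R=R*Ro.from_rotvec(dr); p=p+st
def down(yaw): # tool pointing down, tool x at world yaw
    return Ro.from_euler('z',yaw)*Ro.from_euler('x',np.pi)
def tilt(yaw,t): # tilt by t from down so tool z leans to +x(yaw)
    return Ro.from_euler('z',yaw)*Ro.from_euler('y',-t)*Ro.from_euler('x',np.pi)
E
python3 - <<'E'
from h import *
from rig import r
s=r.state(); print(s['joint_positions'])
q=lambda a,rr,z:(( rr*np.cos(a),rr*np.sin(a),z))
# constant orientation in world, except final yaw 0.1
plan([q(-1.3,.6,.32),q(-1.2,.5,.33),q(-.9,.47,.34),q(-.5,.46,.34),q(-.1,.45,.34),(q(.25,.46,.34),down(.1))])
E
```

```text
[ 1.31214914  0.82291067  0.02244745  0.95859178 -0.014583    1.35485438
 -0.00931613]Traceback (most recent call last):
  File "<stdin>", line 6, in <module>
  File "h.py", line 21, in plan
    w,T=(w if isinstance(w,tuple) else (w,R))
    ^^^
ValueError: too many values to unpack (expected 2)
```

```bash
sed -i 's/isinstance(w,tuple) else/isinstance(w,tuple) and len(w)==2 else/' h.py
python3 - <<'E'
from h import *
q=lambda a,rr,z:(( rr*np.cos(a),rr*np.sin(a),z))
plan([q(-1.3,.6,.32),q(-1.2,.5,.33),q(-.9,.47,.34),q(-.5,.46,.34),q(-.1,.45,.34),(q(.25,.46,.34),down(.1))])
E
```

```text
wp [ 0.16  -0.578  0.32 ]
[[0.008, -0.0387, -0.0004], [0.0, 0.0, 0.0]]
[[0.008, -0.0387, -0.0004], [0.0, 0.0, 0.0]]
[[0.008, -0.0387, -0.0004], [0.0, 0.0, 0.0]]
[[0.008, -0.0387, -0.0004], [0.0, 0.0, 0.0]]
[[0.008, -0.0387, -0.0004], [0.0, 0.0, 0.0]]
[[0.008, -0.0387, -0.0004], [0.0, 0.0, 0.0]]
[[0.008, -0.0387, -0.0004], [0.0, 0.0, 0.0]]
[[0.008, -0.0387, -0.0004], [0.0, 0.0, 0.0]]
wp [ 0.181 -0.466  0.33 ]
[[0.0153, -0.0348, -0.0036], [0.0, 0.0, 0.0]]
[[0.0153, -0.0348, -0.0036], [0.0, 0.0, 0.0]]
[[0.0153, -0.0348, -0.0036], [0.0, 0.0, 0.0]]
wp [ 0.292 -0.368  0.34 ]
[[0.0326, -0.0174, -0.0027], [0.0, 0.0, 0.0]]
[[0.0326, -0.0174, -0.0027], [0.0, 0.0, 0.0]]
[[0.0326, -0.0174, -0.0027], [0.0, 0.0, 0.0]]
[[0.0326, -0.0174, -0.0027], [0.0, 0.0, 0.0]]
wp [ 0.404 -0.221  0.34 ]
[[0.0285, -0.0236, -0.0002], [0.0, 0.0, 0.0]]
[[0.0285, -0.0236, -0.0002], [0.0, 0.0, 0.0]]
[[0.0285, -0.0236, -0.0002], [0.0, 0.0, 0.0]]
[[0.0285, -0.0236, -0.0002], [0.0, 0.0, 0.0]]
[[0.0285, -0.0236, -0.0002], [0.0, 0.0, 0.0]]
wp [ 0.448 -0.045  0.34 ]
[[0.0166, -0.0322, -0.0002], [0.0, 0.0, 0.0]]
[[0.0166, -0.0322, -0.0002], [0.0, 0.0, 0.0]]
[[0.0166, -0.0322, -0.0002], [0.0, 0.0, 0.0]]
[[0.0166, -0.0322, -0.0002], [0.0, 0.0, 0.0]]
[[0.0166, -0.0322, -0.0002], [0.0, 0.0, 0.0]]
wp [0.446 0.114 0.34 ]
[[0.0086, -0.0387, -0.0002], [0.001, 0.0, 0.033]]
[[0.0073, -0.039, -0.0002], [0.001, 0.0, 0.033]]
[[0.006, -0.0392, -0.0001], [0.001, 0.0, 0.033]]
[[0.0047, -0.0394, -0.0001], [0.001, 0.0, 0.033]]
```

Call:
move_arm(
  plan=[
    [[0.008, -0.0385, 0], [0, 0, 0]],
    [[0.008, -0.0385, 0], [0, 0, 0]],
    [[0.008, -0.0385, 0], [0, 0, 0]],
    [[0.008, -0.0385, 0], [0, 0, 0]],
    [[0.008, -0.0385, 0], [0, 0, 0]],
  ],
)

```text
time: 1.88
eef_pos: [0.1661, -0.6935, 0.3133]
orientation: [-0.001, 0.993, 0.117, -0.0]
force: [0.4, -1.1, -0.1]
gripper_width: -0.001
```

Call:
move_arm(
  plan=[
    [[0.008, -0.0385, -0.002], [0, 0, 0]],
    [[0.008, -0.0385, -0.002], [0, 0, 0]],
    [[0.008, -0.0385, -0.002], [0, 0, 0]],
    [[0.015, -0.035, -0.004], [0, 0, 0]],
    [[0.015, -0.035, -0.004], [0, 0, 0]],
  ],
)

```text
time: 2.3
eef_pos: [0.1753, -0.5003, 0.3286]
orientation: [0.0, 0.993, 0.116, -0.0]
force: [1.2, 0.6, 1.1]
gripper_width: -0.002
```

Call:
move_arm(
  plan=[
    [[0.015, -0.035, -0.004], [0, 0, 0]],
    [[0.0325, -0.0175, -0.003], [0, 0, 0]],
    [[0.0325, -0.0175, -0.003], [0, 0, 0]],
    [[0.0325, -0.0175, -0.003], [0, 0, 0]],
    [[0.0325, -0.0175, -0.003], [0, 0, 0]],
  ],
)

```text
time: 2.72
eef_pos: [0.2934, -0.3651, 0.345]
orientation: [0.001, 0.993, 0.116, 0.0]
force: [0.1, -0.2, -0.1]
gripper_width: -0.001
```

Call:
move_arm(
  plan=[
    [[0.0285, -0.0235, 0], [0, 0, 0]],
    [[0.0285, -0.0235, 0], [0, 0, 0]],
    [[0.0285, -0.0235, 0], [0, 0, 0]],
    [[0.0285, -0.0235, 0], [0, 0, 0]],
    [[0.0285, -0.0235, 0], [0, 0, 0]],
  ],
)

```text
time: 3.13
eef_pos: [0.4047, -0.2176, 0.3447]
orientation: [0.0, 0.993, 0.117, 0.0]
force: [0.7, -1.7, -0.4]
gripper_width: 0.004
```

Call:
move_arm(
  plan=[
    [[0.016, -0.032, 0], [0, 0, 0]],
    [[0.016, -0.032, 0], [0, 0, 0]],
    [[0.016, -0.032, 0], [0, 0, 0]],
    [[0.016, -0.032, 0], [0, 0, 0]],
    [[0.016, -0.032, 0], [0, 0, 0]],
  ],
)

```text
time: 3.55
eef_pos: [0.4447, -0.0433, 0.3447]
orientation: [0.0, 0.993, 0.117, 0.0]
force: [0.7, -0.9, -0.1]
gripper_width: -0.001
```

Call:
move_arm(
  plan=[
    [[0.0085, -0.0385, 0], [0, 0, 0.033]],
    [[0.007, -0.039, 0], [0, 0, 0.033]],
    [[0.006, -0.039, 0], [0, 0, 0.033]],
    [[0.004, -0.039, 0], [0, 0, 0.033]],
    [[0, 0, 0], [0, 0, 0]],
  ],
)

```text
time: 3.97
eef_pos: [0.4407, 0.1203, 0.3451]
orientation: [-0.002, 0.999, 0.054, 0.001]
force: [-0.2, 0.1, -0.1]
gripper_width: -0.003
```

Run:
```python
from h import *
from rig import r
import cv2
s=r.state(); print(s['joint_positions'].round(3),s['eef_pos'],s['orientation'],s['time'])
for n in("side","wrist"):cv2.imwrite(f"pics/{n}1.png",eyes.snapshot(n)[:,:,::-1])
```

```text
[ 0.031  0.183 -0.491  2.039  0.104  0.94  -1.977] [0.44067154 0.12033267 0.34510322] [-1.78437462e-03  9.98530808e-01  5.41487212e-02  9.78736891e-04] 3.9667
```

View pics/wrist1.png

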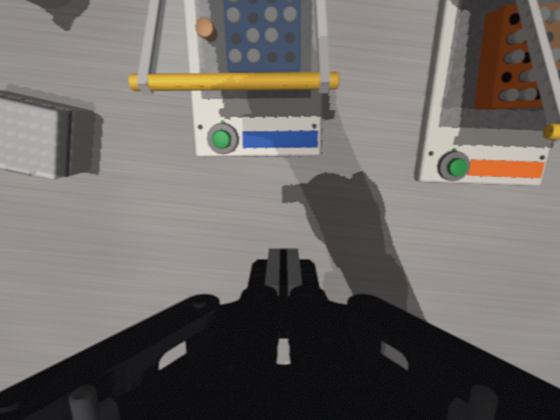

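View pics/side1.png

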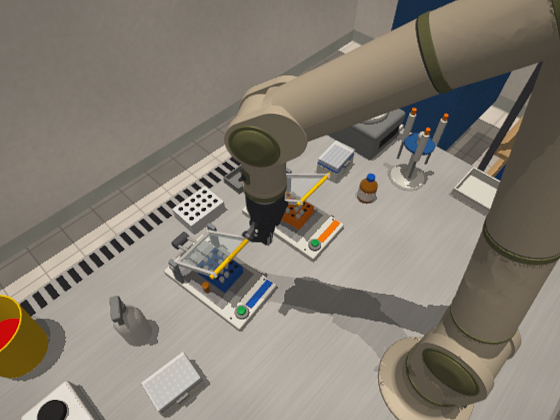

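```bash
cat > fit.py <<'E'
from h import *
from scipy.optimize import least_squares
wm={k:np.array(v) for k,v in eyes.camera_model('wrist').items()}
def wproj(pos,q,X):
    T=np.eye(4);T[:3,:3]=rot(q).as_matrix();T[:3,3]=pos
    M=np.linalg.inv(T@wm['hand_eye']); p=np.atleast_2d(X)@M[:3,:3].T+M[:3,3]
    return np.c_[wm['fx']*p[:,0]/p[:,2]+wm['cx'],wm['fy']*p[:,1]/p[:,2]+wm['cy']]
E
python3 - <<'E'
from fit import *
pos=[0.44067154,0.12033267,0.34510322];q=[-1.78437462e-03,9.98530808e-01,5.41487212e-02,9.78736891e-04]
obs={'b':(221.5,139),'L':(131,82),'R':(338,80),'fl':(196.5,156),'fr':(320,155.5)}
def pt(P,k): return {'b':[-.135,.045,P[3]],'L':bar(0,.075),'R':bar(0,-.075),'fl':[-.16,.085,.025],'fr':[-.16,-.085,.025]}[k]
for zb in(.033,.043):
    f=lambda P:np.r_[tuple(wproj(pos,q,W(P,pt([0,0,0,zb],k)))[0]-v for k,v in obs.items())]
    s=least_squares(f,[.6,.16,.1]);print(s.x,f(s.x).round(1)); print(W(s.x,[[-.135,.045,zb],bar(0)]).round(4).tolist())
E
```

```text
[0.60995142 0.17510877 0.11687735] [ 0.8 -1.   0.2  0.  -0.3 -0.  -1.7  0.8  1.   0.2]
[[0.4706, 0.2041, 0.033], [0.5285, 0.1655, 0.217]]
[0.61003734 0.17495521 0.11723734] [-0.5 -0.4  0.4 -0.  -0.  -0.2 -1.5  0.8  1.2  0.1]
[[0.4707, 0.2039, 0.043], [0.5286, 0.1654, 0.217]]
```

Run:
```python
from h import *
plan([([.43,.153,.30],tilt(.11,.25)),([.43,.153,.20],tilt(.11,.55))])
```

```text
wp [0.43  0.153 0.3  ]
[[-0.0023, -0.0132, 0.0148], [0.0, 0.083, -0.001]]
[[-0.0035, -0.0132, 0.0146], [0.0, 0.083, -0.001]]
[[-0.0047, -0.0132, 0.0142], [0.0, 0.083, -0.001]]
wp [0.43  0.153 0.2  ]
[[-0.0082, 0.0, 0.0323], [-0.0, 0.1, 0.0]]
[[-0.0114, 0.0, 0.0313], [-0.0, 0.1, 0.0]]
[[-0.0145, 0.0, 0.03], [-0.0, 0.1, 0.0]]
```

Call:
move_arm(
  plan=[
    [[-0.002, -0.013, 0.015], [0, 0.083, 0]],
    [[-0.0035, -0.013, 0.0145], [0, 0.083, 0]],
    [[-0.0045, -0.013, 0.014], [0, 0.083, 0]],
    [[0, 0, 0], [0, 0, 0]],
  ],
)

```text
time: 4.4
eef_pos: [0.4273, 0.1502, 0.2977]
orientation: [-0.006, 0.991, 0.051, 0.124]
force: [-1.2, -0.3, -0.9]
gripper_width: 0.001
```

Run:
```python
from rig import r
s=r.state(); print(s['joint_positions'].round(3),s['eef_pos'],s['orientation'],s['time'])
```

```text
[-0.111  0.142 -0.476  2.26   0.343  0.557 -2.319] [0.42733308 0.15019051 0.29769963] [-0.00576987  0.99093442  0.05088817  0.12420173] 4.4
```

Call:
move_arm(
  plan=[
    [[0, 0, 0], [0, 0, 0.1]],
    [[0, 0, 0], [0, 0, 0.1]],
  ],
)

```text
time: 4.57
eef_pos: [0.431, 0.1494, 0.3002]
orientation: [-0.018, 0.991, -0.051, 0.122]
force: [-0.1, -0.2, 0.5]
gripper_width: -0.005
```

Run:
```python
from rig import r
s=r.state(); print(s['joint_positions'].round(3),s['eef_pos'],s['orientation'],s['time'])
```

```text
[-0.136  0.141 -0.441  2.252  0.325  0.563 -2.499] [0.43098528 0.14937035 0.30019449] [-0.01814259  0.99100748 -0.0510855   0.12233274] 4.5667
```

Call:
move_arm(
  plan=[
    [[0, 0, 0], [0, 0, -0.12]],
    [[0, 0, 0], [0, 0, -0.12]],
    [[0, 0, 0], [0, 0, -0.12]],
    [[0, 0, 0], [0, 0, -0.12]],
    [[0, 0, 0], [0, 0, -0.12]],
  ],
)

```text
time: 4.98
eef_pos: [0.4316, 0.1491, 0.3004]
orientation: [0.019, 0.961, 0.248, 0.122]
force: [0.4, 1.1, 0.8]
gripper_width: -0.002
```

Call:
move_arm(
  plan=[
    [[0, 0, 0], [0, 0, -0.12]],
    [[0, 0, 0], [0, 0, -0.12]],
    [[0, 0, 0], [0, 0, -0.12]],
    [[0, 0, 0], [0, 0, -0.12]],
    [[0, 0, 0], [0, 0, -0.12]],
  ],
)

```text
time: 5.4
eef_pos: [0.4316, 0.149, 0.3004]
orientation: [0.055, 0.844, 0.521, 0.111]
force: [-0.6, -0.7, 0.4]
gripper_width: -0.003
```

Call:
move_arm(
  plan=[
    [[0, 0, 0], [0, 0, -0.12]],
    [[0, 0, 0], [0, 0, -0.12]],
    [[0, 0, 0], [0, 0, -0.12]],
    [[0, 0, 0], [0, 0, -0.12]],
    [[0, 0, 0], [0, 0, -0.12]],
  ],
)

```text
time: 5.82
eef_pos: [0.4316, 0.149, 0.3004]
orientation: [0.085, 0.653, 0.747, 0.09]
force: [-0.4, 0.2, -0.6]
gripper_width: -0.001
```

Call:
move_arm(
  plan=[
    [[0, 0, 0], [0, 0, -0.12]],
    [[0, 0, 0], [0, 0, -0.12]],
    [[0, 0, 0], [0, 0, -0.12]],
    [[0, 0, 0], [0, 0, -0.12]],
    [[0, 0, 0], [0, 0, -0.12]],
  ],
)

```text
time: 6.23
eef_pos: [0.4317, 0.1489, 0.3003]
orientation: [0.108, 0.403, 0.907, 0.061]
force: [-0.4, -0.1, -0.7]
gripper_width: -0.003
```

Call:
move_arm(
  plan=[
    [[0, 0, 0], [0, 0, -0.12]],
    [[0, 0, 0], [0, 0, -0.12]],
    [[0, 0, 0], [0, 0, -0.12]],
    [[0, 0, 0], [0, 0, -0.12]],
    [[0, 0, 0], [0, 0, -0.12]],
  ],
)

```text
time: 6.65
eef_pos: [0.4316, 0.1489, 0.3003]
orientation: [0.121, 0.117, 0.985, 0.026]
force: [-0.2, -0.2, 0.6]
gripper_width: 0.001
```

Call:
move_arm(
  plan=[
    [[0, 0, 0], [0, 0, -0.12]],
    [[0, 0, 0], [0, 0, -0.12]],
    [[0, 0, 0], [0, 0, 0]],
  ],
)

```text
time: 6.9
eef_pos: [0.4317, 0.149, 0.3002]
orientation: [0.123, -0.002, 0.992, 0.012]
force: [0.4, 0.5, 0.5]
gripper_width: 0.002
```

Run:
```python
from h import *
from rig import r
s=r.state(); print(s['joint_positions'].round(3),s['eef_pos'],s['orientation'],s['time'])
print(rot(s['orientation']).as_matrix().round(2))
plan([([.43,.153,.20],tilt(.11,.55)*Ro.from_euler('z',np.pi))])
```

```text
[ 0.394  0.247 -1.085  2.228  0.588  0.663  0.474] [0.43168561 0.14901385 0.30017502] [ 0.1232075  -0.00161242  0.99231266  0.01152771] 6.9
[[-0.97 -0.01  0.24]
 [-0.    1.    0.02]
 [-0.24  0.02 -0.97]]
wp [0.43  0.153 0.2  ]
[[0.0087, 0.0006, 0.0323], [-0.007, -0.1, -0.035]]
[[0.0119, 0.0007, 0.0312], [-0.007, -0.1, -0.035]]
[[0.0149, 0.001, 0.0299], [-0.007, -0.1, -0.035]]
```

Call:
move_arm(
  plan=[
    [[0.0085, 0, 0.032], [0, -0.1, -0.035]],
    [[0.012, 0, 0.031], [0, -0.1, -0.035]],
    [[0.015, 0, 0.03], [0, -0.1, -0.035]],
    [[0, 0, 0], [0, 0, 0]],
  ],
)

```text
time: 7.23
eef_pos: [0.4361, 0.1404, 0.2499]
orientation: [0.203, -0.014, 0.979, -0.008]
force: [-1.0, -0.0, -0.6]
gripper_width: 0.005
```

Run:
```python
from h import *
from rig import r
import cv2
s=r.state(); print(s['joint_positions'].round(3),s['eef_pos'],s['orientation'],s['time'])
print(rot(s['orientation']).as_matrix().round(2))
cv2.imwrite("pics/side2.png",eyes.snapshot("side")[:,:,::-1])
```

```text
[ 0.115  0.266 -0.855  2.399  1.136  0.515 -0.093] [0.43610422 0.14039069 0.24988107] [ 0.20274407 -0.01380476  0.97910055 -0.00814726] 7.2333
[[-0.92 -0.02  0.4 ]
 [-0.03  1.   -0.01]
 [-0.4  -0.02 -0.92]]
```

View pics/side2.png

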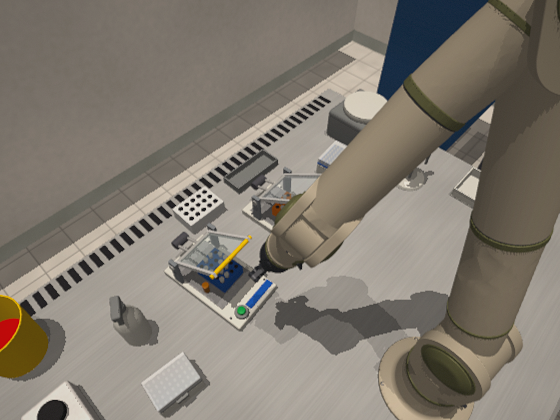

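Run:
```python
from h import *
plan([([.445,.155,.205],tilt(.11,.45)*Ro.from_euler('z',np.pi)),([.47,.158,.188],tilt(.11,.45)*Ro.from_euler('z',np.pi))])
```

```text
wp [0.445 0.155 0.205]
[[0.0047, 0.0072, 0.0227], [-0.027, -0.023, -0.034]]
[[0.005, 0.0067, 0.0228], [-0.027, -0.023, -0.034]]
wp [0.47  0.158 0.188]
[[-0.0153, 0.0002, 0.0263], [-0.0, -0.0, -0.0]]
```

Call:
move_arm(
  plan=[
    [[0.003, 0.004, 0.012], [-0.014, -0.012, -0.018]],
    [[0.003, 0.004, 0.012], [-0.014, -0.012, -0.018]],
    [[0.003, 0.0035, 0.011], [-0.014, -0.012, -0.018]],
    [[0.003, 0.0035, 0.011], [-0.014, -0.012, -0.018]],
    [[0, 0, 0], [0, 0, 0]],
  ],
)

```text
time: 7.7
eef_pos: [0.4448, 0.1566, 0.2037]
orientation: [0.224, -0.056, 0.973, 0.013]
force: [-0.4, -0.6, 0.7]
gripper_width: 0.005
```

Run:
```python
from h import *
from rig import r
s=r.state(); print(s['joint_positions'].round(3),s['eef_pos'],s['orientation'],s['time'])
print(rot(s['orientation']).as_matrix().round(2))
plan([([.47,.158,.188],tilt(.11,.45)*Ro.from_euler('z',np.pi))])
```

```text
[ 0.034  0.381 -0.814  2.475  1.607  0.513 -0.507] [0.44478215 0.15658488 0.20366309] [ 0.22437063 -0.05550545  0.97283227  0.0132035 ] 7.7
[[-0.89 -0.11  0.44]
 [-0.1   0.99  0.05]
 [-0.44  0.   -0.9 ]]
wp [0.47  0.158 0.188]
[[-0.0158, -0.0015, 0.0251], [0.003, 0.003, 0.003]]
```

Call:
move_arm(
  plan=[
    [[-0.008, -0.001, 0.0125], [0, 0, 0]],
    [[-0.008, -0.001, 0.0125], [0, 0, 0]],
    [[0, 0, 0], [0, 0, 0]],
  ],
)

```text
time: 7.95
eef_pos: [0.4721, 0.1574, 0.1893]
orientation: [0.225, -0.054, 0.973, 0.013]
force: [0.6, 0.1, 0.0]
gripper_width: -0.001
```

Run:
```python
from h import *
from rig import r
import cv2
s=r.state(); print(s['joint_positions'].round(3),s['eef_pos'],s['orientation'],s['time'])
im=eyes.snapshot("side")[:,:,::-1]
cv2.imwrite("pics/side3.png",cv2.resize(im[190:340,150:320],None,fx=4,fy=4,interpolation=cv2.INTER_CUBIC))
cv2.imwrite("pics/wrist3.png",eyes.snapshot("wrist")[:,:,::-1])
R=rot(s['orientation']); tcp=np.array(s['eef_pos'])
print(proj('side',[tcp,tcp+R.apply([0,0,.014])]))
```

```text
[ 0.041  0.44  -0.796  2.441  1.663  0.534 -0.519] [0.47211756 0.15743049 0.18925788] [ 0.2251164  -0.05398076  0.9727495   0.01292642] 7.95
[[248.69204455 274.0822123 ]
 [247.13806762 275.14308635]]
```

View pics/side3.png

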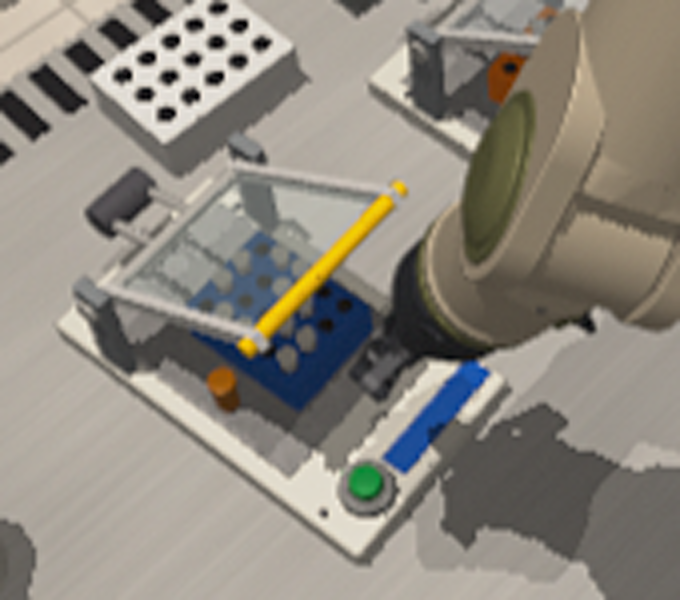

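View pics/wrist3.png

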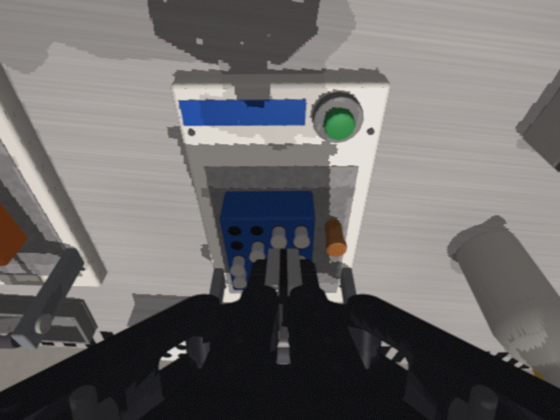

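Run:
```python
from h import *
P=[.609,.173,.111]
T=tilt(.11,.45)*Ro.from_euler('z',np.pi)
n=np.array([np.cos(.45),0,np.sin(.45)])
def tcp(th): return W(P,np.array(bar(th))-.017*n)[0]
for th in (0,.1,.25,.4,.55,.7,.85): print(th,tcp(th).round(3))
plan([(tcp(th),T) for th in(0,.1,.25,.4,.55,.7,.85)])
```

```text
0 [0.512 0.162 0.21 ]
0.1 [0.524 0.163 0.225]
0.25 [0.543 0.166 0.245]
0.4 [0.566 0.168 0.262]
0.55 [0.591 0.171 0.276]
0.7 [0.617 0.174 0.286]
0.85 [0.645 0.177 0.291]
wp [0.512 0.162 0.21 ]
[[-0.0235, -0.0001, 0.0004], [0.001, 0.002, 0.001]]
[[-0.0235, -0.0001, 0.0003], [0.001, 0.002, 0.001]]
wp [0.524 0.163 0.225]
[[-0.0169, 0.0, -0.0086], [-0.0, 0.0, 0.0]]
wp [0.543 0.166 0.245]
[[-0.0268, 0.0, -0.0097], [-0.0, -0.0, -0.0]]
wp [0.566 0.168 0.262]
[[-0.0279, 0.0, -0.0056], [-0.0, -0.0, -0.0]]
wp [0.591 0.171 0.276]
[[-0.0284, 0.0, -0.0014], [-0.0, -0.0, -0.0]]
wp [0.617 0.174 0.286]
[[-0.0283, 0.0, 0.0029], [-0.0, -0.0, -0.0]]
wp [0.645 0.177 0.291]
[[-0.0276, 0.0, 0.0071], [-0.0, -0.0, -0.0]]
```

Call:
move_arm(
  plan=[
    [[-0.012, 0, 0], [0, 0, 0]],
    [[-0.012, 0, 0], [0, 0, 0]],
    [[-0.012, 0, 0], [0, 0, 0]],
    [[-0.01, 0, 0], [0, 0, 0]],
  ],
)

```text
time: 8.38
eef_pos: [0.5108, 0.1629, 0.2108]
orientation: [0.226, -0.056, 0.973, 0.014]
force: [-0.5, -0.6, -0.1]
gripper_width: -0.0
```

Call:
move_arm(
  plan=[
    [[-0.008, 0, -0.004], [0, 0, 0]],
    [[-0.009, 0, -0.0045], [0, 0, 0]],
    [[-0.009, 0, -0.0035], [0, 0, 0]],
    [[-0.009, 0, -0.003], [0, 0, 0]],
    [[-0.009, 0, -0.003], [0, 0, 0]],
  ],
)

```text
time: 8.8
eef_pos: [0.5413, 0.1666, 0.2463]
orientation: [0.225, -0.056, 0.973, 0.014]
force: [-0.1, 0.3, -0.6]
gripper_width: 0.002
```

Run:
```python
from h import *
from rig import r
import cv2
s=r.state(); print(s['joint_positions'].round(3),s['eef_pos'],s['orientation'],s['time'],s['force'])
im=eyes.snapshot("side")[:,:,::-1]
cv2.imwrite("pics/side4.png",cv2.resize(im[190:340,150:320],None,fx=4,fy=4,interpolation=cv2.INTER_CUBIC))
```

```text
[ 0.1    0.384 -0.764  2.245  1.237  0.483  0.022] [0.54130287 0.16661853 0.24629041] [ 0.22522194 -0.05629884  0.97258112  0.01383792] 8.8 [-0.05175685  0.33635712 -0.61448882]
```

View pics/side4.png

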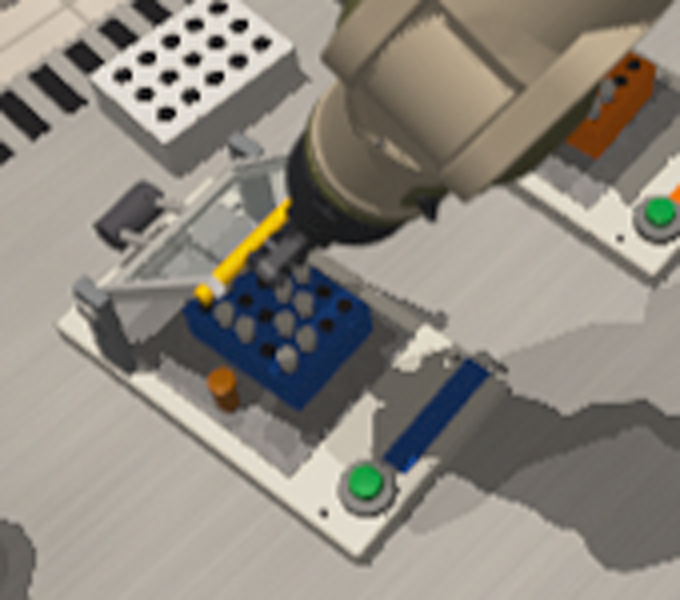

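Call:
move_arm(
  plan=[
    [[-0.014, 0, -0.003], [0, 0, 0]],
    [[-0.014, 0, -0.0025], [0, 0, 0]],
    [[-0.014, 0, -0.001], [0, 0, 0]],
    [[-0.014, 0, -0.0005], [0, 0, 0]],
  ],
)

```text
time: 9.18
eef_pos: [0.5883, 0.1721, 0.2769]
orientation: [0.225, -0.056, 0.973, 0.014]
force: [-0.2, 0.0, -0.7]
gripper_width: -0.0
```

Call:
move_arm(
  plan=[
    [[-0.014, 0, 0.0015], [0, 0, 0]],
    [[-0.014, 0, 0.0015], [0, 0, 0]],
    [[-0.014, 0, 0.0035], [0, 0, 0]],
    [[-0.014, 0, 0.0035], [0, 0, 0]],
  ],
)

```text
time: 9.52
eef_pos: [0.6427, 0.1785, 0.2923]
orientation: [0.225, -0.056, 0.973, 0.014]
force: [0.4, -0.2, -0.4]
gripper_width: 0.0
```

Run:
```python
from h import *
from rig import r
import cv2
s=r.state(); print(s['joint_positions'].round(3),s['eef_pos'],s['orientation'],s['time'],s['force'])
im=eyes.snapshot("side")[:,:,::-1]
cv2.imwrite("pics/side5.png",cv2.resize(im[190:340,150:320],None,fx=4,fy=4,interpolation=cv2.INTER_CUBIC))
```

```text
[ 0.183  0.46  -0.834  1.99   0.996  0.616  0.384] [0.64272655 0.17850441 0.29230568] [ 0.2250522  -0.0564408   0.97260951  0.01402417] 9.5167 [ 0.37826666 -0.15744636 -0.42010942]
```

View pics/side5.png

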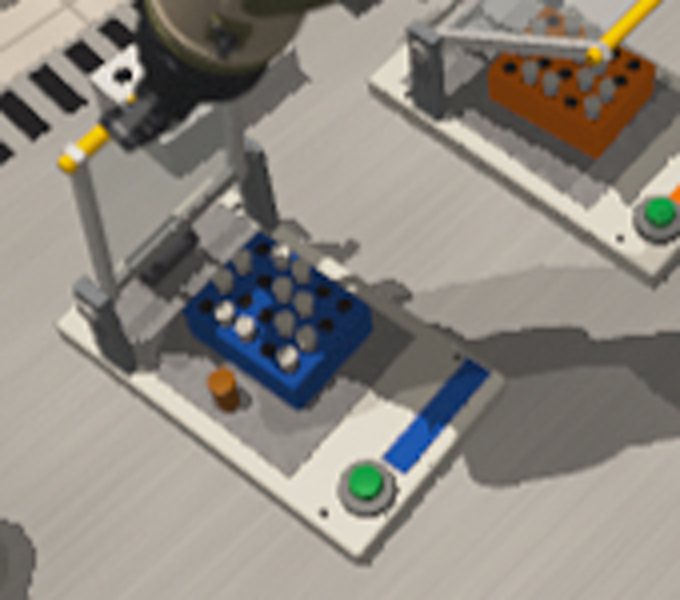

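Run:
```python
from h import *
plan([[.49,.165,.30],([.44,.19,.26],tilt(.11,.0)*Ro.from_euler('z',np.pi))])
```

```text
wp [0.49  0.165 0.3  ]
[[0.0342, 0.0011, -0.0188], [0.0, 0.0, 0.0]]
[[0.0342, 0.0011, -0.0188], [0.0, 0.0, 0.0]]
[[0.0342, 0.0011, -0.0188], [0.0, 0.0, 0.0]]
[[0.0342, 0.0011, -0.0188], [0.0, 0.0, 0.0]]
wp [0.44 0.19 0.26]
[[0.0149, 0.0076, 0.0038], [0.001, 0.114, 0.001]]
[[0.0144, 0.0076, 0.0055], [0.001, 0.114, 0.001]]
[[0.0137, 0.0076, 0.0071], [0.001, 0.114, 0.001]]
[[0.0128, 0.0076, 0.0086], [0.001, 0.114, 0.001]]
```

Call:
move_arm(
  plan=[
    [[0.01, 0, -0.005], [0, 0, 0]],
    [[0.02, 0, -0.01], [0, 0, 0]],
    [[0.02, 0, -0.012], [0, 0, 0]],
    [[0.03, 0, -0.017], [0, 0, 0]],
    [[0, 0, 0], [0, 0, 0]],
  ],
)

```text
time: 9.98
eef_pos: [0.5455, 0.1673, 0.2954]
orientation: [0.224, -0.058, 0.973, 0.013]
force: [-1.2, -0.7, -0.9]
gripper_width: -0.003
```

Run:
```python
from h import *
from rig import r
import cv2
s=r.state(); print(s['joint_positions'].round(3),s['eef_pos'],s['orientation'],s['time'],s['force'])
im=eyes.snapshot("side")[:,:,::-1]
cv2.imwrite("pics/side6.png",cv2.resize(im[190:340,150:320],None,fx=4,fy=4,interpolation=cv2.INTER_CUBIC))
plan([([.45,.19,.26],tilt(.11,.0)*Ro.from_euler('z',np.pi))])
```

```text
[ 0.2    0.327 -0.862  2.172  0.991  0.54   0.287] [0.54553801 0.16726676 0.29536564] [ 0.22405601 -0.05828053  0.97275026  0.01261824] 9.9833 [-1.21932259 -0.70690716 -0.87754167]
wp [0.45 0.19 0.26]
[[0.0253, 0.0085, -0.0023], [0.0, 0.114, 0.002]]
[[0.0254, 0.0085, 0.0005], [0.0, 0.114, 0.002]]
[[0.0252, 0.0084, 0.0034], [0.0, 0.114, 0.002]]
[[0.0247, 0.0084, 0.0062], [0.0, 0.114, 0.002]]
```

View pics/side6.png

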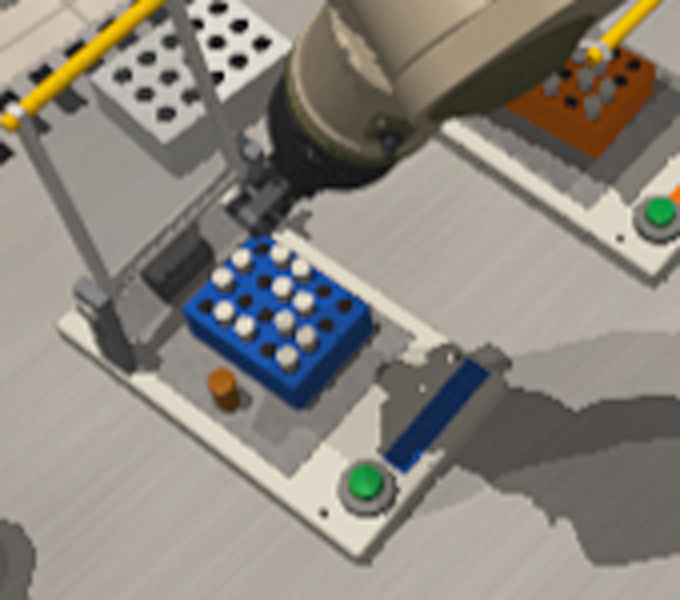

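Call:
move_arm(
  plan=[
    [[0.025, 0.0085, -0.002], [0, 0.11, 0]],
    [[0.025, 0.0085, 0], [0, 0.11, 0]],
    [[0.025, 0.0085, 0.003], [0, 0.11, 0]],
    [[0.025, 0.0085, 0.006], [0, 0.11, 0]],
    [[0, 0, 0], [0, 0, 0]],
  ],
)

```text
time: 10.45
eef_pos: [0.4527, 0.1915, 0.2594]
orientation: [0.004, -0.058, 0.998, 0.002]
force: [0.1, 0.4, 0.1]
gripper_width: 0.002
```

Run:
```python
from h import *
from rig import r
s=r.state(); print(s['joint_positions'].round(3),s['eef_pos'],s['orientation'],s['time'],s['force'])
plan([([.47,.202,.12],tilt(.11,.0)*Ro.from_euler('z',np.pi))])
```

```text
[ 0.238  0.469 -1.038  2.071  0.531  0.884  0.585] [0.45270671 0.1914691  0.2593509 ] [ 0.00357362 -0.05839672  0.99828551  0.00175633] 10.45 [0.1302373  0.38096326 0.08409723]
wp [0.47  0.202 0.12 ]
[[-0.0043, 0.002, 0.0349], [0.001, 0.002, 0.002]]
[[-0.0044, 0.002, 0.0349], [0.001, 0.002, 0.002]]
[[-0.0045, 0.0021, 0.0349], [0.001, 0.002, 0.002]]
[[-0.0045, 0.0021, 0.0348], [0.001, 0.002, 0.002]]
```

Call:
move_arm(
  plan=[
    [[-0.0045, 0.002, 0.035], [0, 0, 0]],
    [[-0.0045, 0.002, 0.035], [0, 0, 0]],
    [[-0.0045, 0.002, 0.035], [0, 0, 0]],
    [[-0.0045, 0.002, 0.035], [0, 0, 0]],
    [[0, 0, 0], [0, 0, 0]],
  ],
)

```text
time: 10.87
eef_pos: [0.4727, 0.2001, 0.1162]
orientation: [0.006, -0.058, 0.998, 0.001]
force: [-0.6, -0.7, -0.2]
gripper_width: 0.001
```

Run:
```python
from h import *
from fit import *
from rig import r
import cv2
s=r.state(); print(s['joint_positions'].round(3),s['eef_pos'],s['orientation'],s['time'],s['force'])
im=eyes.snapshot("side")[:,:,::-1]
cv2.imwrite("pics/side7.png",cv2.resize(im[190:340,150:320],None,fx=4,fy=4,interpolation=cv2.INTER_CUBIC))
w=eyes.snapshot("wrist")[:,:,::-1]; cv2.imwrite("pics/wrist7.png",w)
h=cv2.cvtColor(w,cv2.COLOR_BGR2HSV); g=cv2.inRange(h,(50,90,40),(85,255,255))
n,l,st,ce=cv2.connectedComponentsWithStats(g); i=1+np.argmax(st[1:,4]); print('green',st[i],ce[i])
for z in(.033,.04,.045): print(z,wproj(s['eef_pos'],s['orientation'],[.4705,.203,z]))
print('tip in wrist',wproj(s['eef_pos'],s['orientation'],s['eef_pos']+rot(s['orientation']).apply([0,0,.014])))
```

```text
[ 0.033  0.665 -0.801  2.165  0.839  0.645  0.317] [0.47267278 0.20008905 0.11622943] [ 5.52687367e-03 -5.84642857e-02  9.98274052e-01  5.45561882e-04] 10.8667 [-0.58979678 -0.68937705 -0.20358123]
green [ 266  200   36   38 1036] [283.57335907 218.3503861 ]
0.033 [[288.28691765 216.60024582]]
0.04 [[288.46648482 219.94074977]]
0.045 [[288.60177527 222.45757014]]
tip in wrist [[284.02945523 266.19324558]]
```

View pics/side7.png

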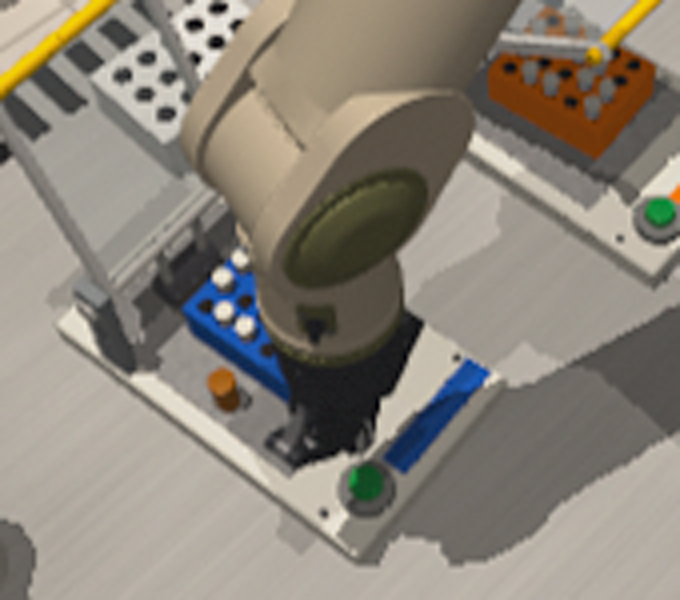

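View pics/wrist7.png

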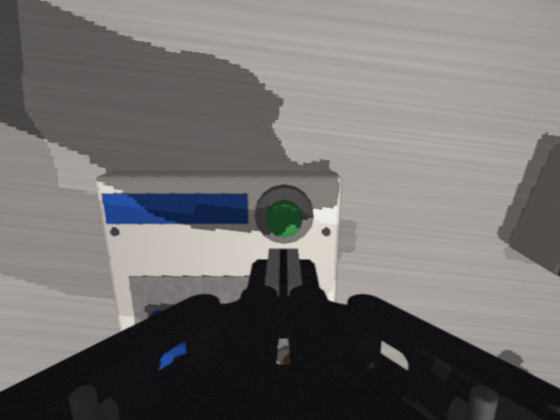

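Call:
move_arm(
  plan=[
    [[0.0015, 0, 0.018], [0, 0, 0]],
    [[0.0015, 0, 0.018], [0, 0, 0]],
    [[0, 0, 0.016], [0, 0, 0]],
    [[0, 0, 0.003], [0, 0, 0]],
    [[0, 0, 0], [0, 0, 0]],
  ],
)

```text
time: 11.38
eef_pos: [0.4721, 0.2011, 0.067]
orientation: [0.009, -0.058, 0.998, 0.001]
force: [-0.1, 0.8, 0.1]
gripper_width: -0.002
```

Call:
move_arm(
  plan=[
    [[0, 0, 0.003], [0, 0, 0]],
    [[0, 0, 0.002], [0, 0, 0]],
    [[0, 0, 0], [0, 0, 0]],
  ],
)

```text
time: 11.63
eef_pos: [0.4721, 0.201, 0.0613]
orientation: [0.008, -0.058, 0.998, 0.001]
force: [-0.0, -1.3, -0.6]
gripper_width: -0.002
```

Call:
move_arm(
  plan=[
    [[0, 0, 0.002], [0, 0, 0]],
    [[0, 0, 0], [0, 0, 0]],
  ],
)

```text
time: 11.8
eef_pos: [0.4721, 0.201, 0.0588]
orientation: [0.008, -0.058, 0.998, 0.001]
force: [0.6, -0.5, 2.1]
gripper_width: 0.003
```

Call:
move_arm(
  plan=[
    [[0, 0, 0.003], [0, 0, 0]],
    [[0, 0, 0], [0, 0, 0]],
  ],
)

```text
time: 11.97
eef_pos: [0.4721, 0.201, 0.0554]
orientation: [0.008, -0.058, 0.998, 0.001]
force: [2.4, -1.5, 3.7]
gripper_width: -0.005
```

Call:
move_arm(
  plan=[
    [[0, 0, 0.002], [0, 0, 0]],
    [[0, 0, 0], [0, 0, 0]],
  ],
)

```text
time: 12.13
eef_pos: [0.4721, 0.2011, 0.0547]
orientation: [0.009, -0.058, 0.998, 0.001]
force: [-1.4, -3.8, 23.7]
gripper_width: -0.001
```

Call:
move_arm(
  plan=[
    [[0, 0, 0.001], [0, 0, 0]],
    [[0, 0, 0], [0, 0, 0]],
  ],
)

```text
time: 12.3
eef_pos: [0.4721, 0.2012, 0.0545]
orientation: [0.009, -0.058, 0.998, 0.001]
force: [-3.3, -5.4, 35.5]
gripper_width: 0.001
```

Call:
move_arm(
  plan=[
    [[0, 0, -0.005], [0, 0, 0]],
    [[0, 0, -0.02], [0, 0, 0]],
    [[0, 0, -0.035], [0, 0, 0]],
    [[0.01, 0, -0.035], [0, 0, 0]],
    [[0, 0, 0], [0, 0, 0]],
  ],
)

```text
time: 12.72
eef_pos: [0.4601, 0.2009, 0.1517]
orientation: [0.01, -0.059, 0.998, 0.002]
force: [0.9, 0.2, -1.0]
gripper_width: -0.001
```

Run:
```python
from rig import r,eyes
import cv2
print(r.state()['time'],r.state()['eef_pos'],r.state()['force'])
for n in("side","top"): cv2.imwrite(f"pics/{n}8.png",eyes.snapshot(n)[:,:,::-1])
```

```text
12.7167 [0.46006624 0.20087202 0.15166377] [ 0.88172302  0.17780603 -1.02015855]
```

View pics/side8.png

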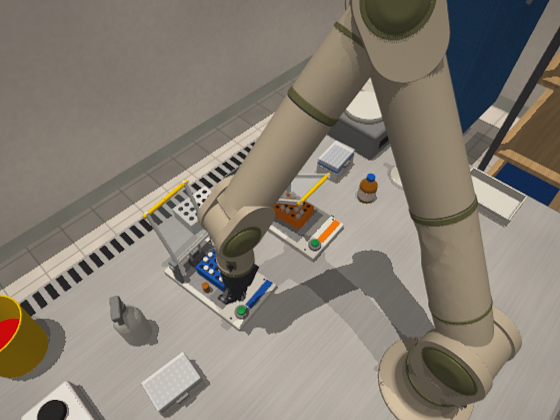

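View pics/top8.png

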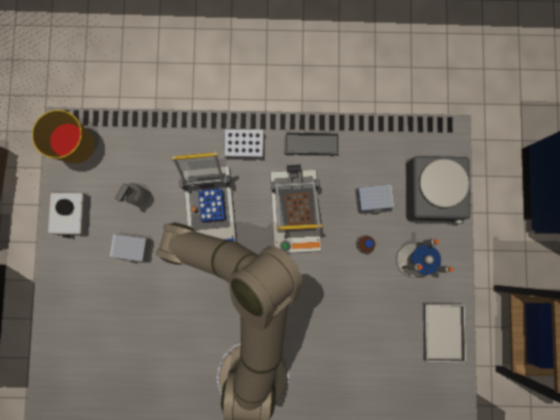

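Run:
```python
from rig import job
print(job.finish_job())
```

```text
the job is handed in; nothing more can be done
None
```

I raised the blue shield and pressed its button, then handed the job in at about 12.8 s of the 40 s allowed. `finish_job` gave no verdict.

- **Shield:** I pushed the yellow bar up with the closed fingers. They were tilted about 0.45 rad from vertical and touched the bar from the front and below. The wrist force reading stayed within about 1 N at each reading during the push. Past balance I backed off, and the pictures show the shield leaning back on its own.
- **Button:** I pressed it with the closed fingertips. The spring force rose to about 3.7 N. It then hit a hard stop, reading 24 N and then 35 N, and I let go. That fits full travel, but I judged it from force and height. I did not confirm in a close-up that the button came back out.
- **Everything else:** the last side and top pictures show the orange shield down, with the racks and most bystanders in place by eye. The arm partly hides the pipette stand in the side view. I did not measure any shifts.
- **Disagreement between measurements:** the blue station's position from the wrist camera differed by about 5 mm from the side and top fit. I mostly used the wrist values. A later wrist view put the button about 3 mm from where I expected it in y, and the tool was already in line with it.

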